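# Open the child-resistant solvent bottle at a computer refurbishing bench

## Robot

A 6-joint arm with a two-finger parallel gripper is mounted at the origin on the work surface. World frame = base frame: x ahead of the robot, y to its left, z up, the work surface at z = 0. Lengths are in m, angles in rad, forces in N, time in s.
With the tool pointing down it reaches from about 0.35 to 0.775 m from the base axis. Payload 5.5 kg.
Tool frame: the origin (TCP) lies at the very end of the fingers, on their centre line; the grasp point (between the pads) lies env.hold_point_z behind it (env.hold_point_z is the distance from the TCP to the grasp point, in m); z points along the fingers, y is the line along which they close (so a half turn about z gives the same grasp; the last joint's range is limited). The gripper opens to 85 mm and grips with 20 to 120 N. Pads are 22 mm wide; open, the fingers measure 114 mm over their backs; the gripper's body (76 mm by 85 mm) begins 54 mm behind the grasp point. The pads swing forward as they close: fully open they stand 13 mm farther back than shut.
Start: joints at [-1.37, 0.313, 0.046, 1.304, 0, 1.431], TCP at [0.192, -0.542, 0.231] pointing down, gripper open.
Joint ranges: [-2.76, 2.76], [-0.86, 1.69], [-1.03, 1.26], [-2.2, 2.34], [-1.47, 1.5], [-3.14, 3.14]. Speed limits (rad/s): [2.57, 2.57, 3.14, 3.14, 3.14, 3.14].

## Interface

Orientations are given as a unit quaternion [w, x, y, z].
In Python, from workcell import env gives the robot as it stands.
- The arm moves only by the tool carry_out, never from a script. Its argument "steps" is a list of rows, each a list of 3 entries, a list of its own where there are three numbers: the turn, a rotation vector about the tool's x, y, z in degrees, then the shift along the tool's x, y, z in cm, then the closure in counts, from 0 (fully open) to 255 (shut). A call has exactly 8 rows; each row is the pose to reach, as a shift and turn from the pose commanded when the call began, along the tool's axes at that moment; what a row does not reach only later rows make up. A row lasts 1/8 s, in which the tool goes at most 62.5 mm and 10.7 degrees, less where a joint would pass 70% of its speed; a pose out of reach is approached as far as the arm can. A call with a gripper value outside its range is refused whole. The fingers move at their own pace and stop on an object; "force" is the grip in N (left out, the last holds). Time passes only in rows, so rows that repeat a pose let the fingers close, or fill a call up. It gives the time, the measured TCP pose, the force, the opening and the grip force at its end, in the units of the state.
- env.get_state(): the state, without advancing time (a new reading comes with each control period).
- env.read_camera(name): name is "side" or "top" or "wrist"; returns (picture, depth): 384x512x3 uint8, red, green, blue; 384x512 float32, m along the optical axis (not along the pixel's ray), 0 where there is no reading.
- env.get_calibration(name): a dict with "fx", "fy", "cx", "cy" (pixels), "origin" and "orientation" of the camera in the world. Camera axes: x right, y up, looking along -z (the intrinsics and any distortion apply to the point x, -y, -z); pixel columns grow to the right and rows downward; lengths in m; the calibration is good to about 2 mm. A picture is of the moment at which its call begins: read the wrist's pose just before it. get_calibration takes no time and is no camera call; for the wrist camera it gives the pose at the moment of the call.
- env.hand_in(): hands the job in; it is judged then, once.
The state is a dict: "clock": time; "joint_pos": joint angles; "qvel": joint speeds; "tau": joint torques, N m; "tcp_pos": TCP position; "orientation": TCP orientation; "wrist_force": force on the tool from outside, world axes, zero at the start; "ft_torque": the same for the moment, N m; "finger_gap": finger opening in m; "grip_force": force on a finger pad.
Only numpy, scipy, OpenCV 4.12 (cv2) and the standard library are available. Lean on these libraries where they do the work, as an engineer would, in place of code of your own. Each camera call takes 0.05 s, during which the arm holds its last target. There are 200 camera calls.

## Task

Open the cleaning-solvent bottle that is clamped in the bench holder: its child-resistant cap must be pressed down and, while pressed, turned anticlockwise (seen from above) past its two ratchet teeth until it is unlocked, then lifted off. Set the cap down, right way up and flat, inside the metal tray; put it down, do not drop it, and leave the spray bottle, the hard drive and the screwdriver where they are.

Things in the scene. Friction and masses are not known exactly. Their poses are not given: they have to be found in the camera images.
- bottle: White plastic solvent bottle, 84 mm diameter, in a grey bench holder (base plate 130 x 120 x 12 mm, post 82 mm high on its +x side), fixed to the bench. Origin: centre of the underside, on the bench; z is the bottle's axis. Shoulder slopes from 84 mm diameter at 92 mm height to 42 mm at 128 mm. Its x axis is where the cap's pointer points when locked (within 3 degrees).
- bottle_neck (a point): Point on the bottle's axis, level with the underside of the locked cap, 150 mm above the bench. Neck ratchet: when pressed over 5 mm the cap turns anticlockwise past tooth one into a second notch (turned 45 to 59 degrees; let go, it springs up and stays there); pressed again, past tooth two to a hard stop at 137 degrees. Unlocked from 97 degrees to the stop. Unpressed, teeth block turning.
- plunger (a joint): Spring plunger in the neck, under the cap, that pushes the cap up. 0 m with the cap locked and not pressed (6 N), grows as the cap is pressed, 1 N per mm: 0.005 m (11 N) just clears a tooth, 0.009 m (15 N) is its bottom. Once unlocked and let go, it lifts the cap about 5 mm above its locked height (to about -0.005 m) and the cap lifts straight off.
- cap_center (a point): Centre of the cap, half-way up: a ribbed round grey plastic cap, 58 mm diameter, 34 mm tall, open underneath, about 60 g, loose, held by two lugs inside it, with 1.5 mm of sideways play. z is its axis, out of its top; x points to the raised pointer. Its underside is 17 mm below this point, its flat top 17 mm above.
- cap_pointer (a point): Outer end of the small raised bar on the cap's top, 26 mm from the cap's axis along the cap's x, level with the top.
- tray: Empty open aluminium tray, 210 mm (its x) x 190 mm (its y), 28 mm high, walls and floor 4 mm, fixed to the bench. Origin: centre of its underside, on the bench.
- spray_center (a point): Bystander: centre of a clear trigger spray bottle with a white head, 72 mm diameter, 230 mm tall, standing loose; this point is 110 mm above its foot.
- drive_center (a point): Bystander: centre of a loose aluminium hard drive lying flat, 147 x 102 x 26 mm, long along its x.
- screwdriver_grip (a point): Bystander: grip of a loose screwdriver, 200 mm long, lying on the bench.
There are look-alikes about, which are no part of the job. Of the things that look like the bottle, take the one that is farthest to the robot's left at the start.

How it is judged:
By the outcome, as a careful person would: the job done as asked, in the order asked, and still so for the second after the job is handed in, with the robot touching nothing.
It also fails if it takes over 64 s, if anything falls off the work surface, if the arm or the gripper's body presses on something with over 40 N, if the wrist force passes 120 N, or if a joint passes its speed limit or range.

## Working session

There is one attempt and no reset: what is moved stays moved. The work goes in short steps, Python scripts to look and compute and a tool call to move; the robot and the scene stay as the last step left them, time stands still between calls to the robot, and variables do not carry over. Pictures are saved under pics/ and viewed, at most 11 in all, crops included, and the job is handed in when it is done.

Besides the shell and the picture viewer there is one more tool, called after "Call:" by a JSON object that holds its "fn" and its "kwargs". carry_out: Moves the arm, as the interface text tells. Its arguments: {"type":"object","properties":{"steps":{"type":"array","items":{"type":"array"}},"force":{"type":"number"}},"required":["steps"]}

```bash
mkdir -p pics; ls; cat > h.py <<'E'
import numpy as np, cv2
from scipy.spatial.transform import Rotation as R
from workcell import env
def q(o): return R.from_quat([o[1],o[2],o[3],o[0]])
def cloud(name):
    c=env.get_calibration(name); p,d=env.read_camera(name)
    v,u=np.mgrid[0:384,0:512]
    P=np.stack([(u-c['cx'])/c['fx']*d,-(v-c['cy'])/c['fy']*d,-d],-1)
    return p,d,P@q(c['orientation']).as_matrix().T+np.array(c['origin']),c
E
python3 - <<'E'
from h import *
s=env.get_state(); print(s, env.hold_point_z)
for n in ['side','top']:
    p,d,W,c=cloud(n); print(n,c)
    cv2.imwrite(f'pics/{n}0.png',p[:,:,::-1]); np.savez(f'{n}0.npz',p=p,d=d,W=W)
a=cv2.imread('pics/side0.png');b=cv2.imread('pics/top0.png')
cv2.imwrite('pics/both0.png',cv2.resize(np.vstack([a,b]),(800,1200))[:,:])
E
```

```text
pics
{'clock': 0.0, 'joint_pos': array([-1.36959771e+00,  3.14043308e-01,  4.49914464e-02,  1.30357298e+00,
       -1.46516598e-05,  1.43119038e+00]), 'qvel': array([ 1.73440491e-03,  6.18910302e-04,  2.79568492e-04, -1.52893504e-03,
       -1.12834858e-05, -1.24479900e-03]), 'tau': array([ 8.41090259e-04, -4.80629754e+01,  2.98531580e+01,  1.93648925e-02,
       -7.08863445e-05, -3.09836722e-06]), 'tcp_pos': array([ 0.19207501, -0.54144668,  0.23038954]), 'orientation': array([-9.13599462e-04,  9.85516215e-01,  1.69578755e-01, -3.54737147e-05]), 'wrist_force': array([ 0.15743948, -0.2728445 , -0.42578136]), 'ft_torque': array([ 0.01693507, -0.01293374, -0.06568607]), 'grip_force': 0.0, 'finger_gap': 0.08554686787594976} 0.0187
side {'fx': 405.58264407193906, 'fy': 405.58264407193906, 'cx': 252.73973227061117, 'cy': 189.37092721269457, 'origin': array([0.45152711, 0.844085  , 0.85717896]), 'orientation': array([-0.02862491, -0.0242037 ,  0.43625413,  0.89904234])}
top {'fx': 479.05493196789183, 'fy': 479.05493196789183, 'cx': 257.23384474521737, 'cy': 194.13102555724018, 'origin': array([ 0.33863755, -0.11169993,  1.22461992]), 'orientation': array([-0.70188153, -0.05661168,  0.05620845,  0.70781215])}
```

View pics/side0.png

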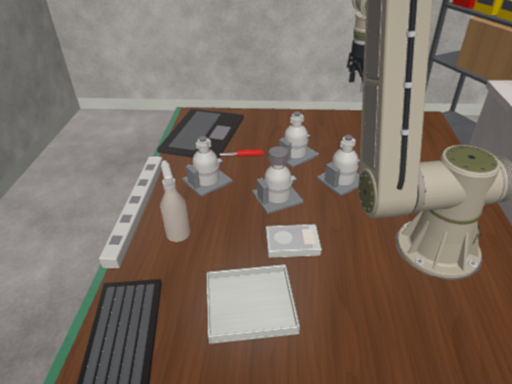

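View pics/top0.png

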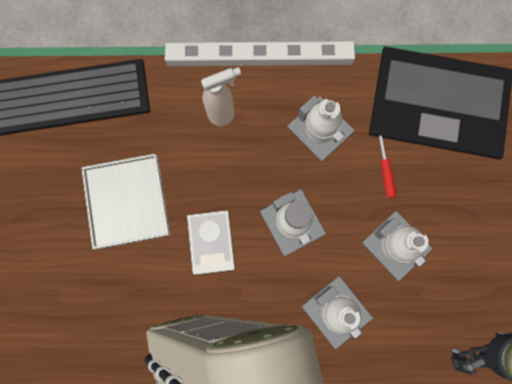

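The side view shows four bottles in holders, at (278,185), (205,165), (296,140) and (345,160). In the top view the same bottles sit at (295,220), (325,120), (405,243) and (342,315). Only the one at top (295,220) has a wide dark cap, and it is also farthest left (+y is to the left in the picture). The tray is at (126,201), the drive at (211,242), the spray bottle at (219,100) and the screwdriver at (389,175). I'll check the choice in a close crop.

```bash
python3 - <<'E'
from h import *
z=np.load('top0.npz'); p,W=z['p'],z['W']; d=z['d']
a=cv2.resize(p[180:265,250:350,::-1],None,fx=6,fy=6,interpolation=cv2.INTER_CUBIC)
cv2.imwrite('pics/crop_top.png',a)
# points at cap top height within region
for nm,(u0,u1,v0,v1) in dict(T=(255,330,185,260),A=(285,355,95,160),B=(365,435,210,280),C=(300,375,280,348)).items():
    w=W[v0:v1,u0:u1].reshape(-1,3); w=w[np.isfinite(w).all(1)]
    zt=np.percentile(w[w[:,2]<.4][:,2],99); print(nm,zt,)
    m=w[(abs(w[:,2]-zt)<.006)]; print(len(m),np.median(m,0),(m.min(0)+m.max(0))/2,np.ptp(m,axis=0))
# tray
def ray(c,u,v,zz):
    dd=q(c['orientation']).apply([(u-c['cx'])/c['fx'],-(v-c['cy'])/c['fy'],-1]); o=np.array(c['origin']); return o+dd*(zz-o[2])/dd[2]
c=env.get_calibration('top')
g=W[140:260,75:175]
hsv=cv2.cvtColor(p,cv2.COLOR_RGB2HSV); m=((hsv[...,1]<50)&(hsv[...,2]>110)).astype(np.uint8); m[:, :75]=0;m[:140]=0;m[260:]=0;m[:,180:]=0
ct=max(cv2.findContours(m,0,2)[0],key=cv2.contourArea); r=cv2.minAreaRect(ct); bx=cv2.boxPoints(r)
print('tray',r,[ray(c,*b,.028).round(3) for b in bx], ray(c,*r[0],.028))
w=W[190:210,115:140].reshape(-1,3);print('floor z',np.median(w[:,2]))
E
```

```text
T 0.18667358407626905
510 [ 0.46118282 -0.20107977  0.18396847] [ 0.46075189 -0.20163877  0.18506319] [0.05535921 0.05518867 0.00866154]
A 0.1771354582493777
97 [ 0.70796542 -0.2795098   0.17696745] [ 0.70602599 -0.28243617  0.17618666] [0.02720655 0.02802681 0.00972948]
B 0.1780248359678661
106 [ 0.40077243 -0.46281944  0.17759889] [ 0.39795139 -0.46271607  0.17770288] [0.02825109 0.02566214 0.01130813]
C 0.17824096139941117
113 [ 0.23887401 -0.30596611  0.17779118] [ 0.23769429 -0.30490763  0.17746865] [0.03112179 0.02526301 0.01037776]
tray ((124.27027130126953, 201.1216278076172), (84.5010757446289, 79.07591247558594), 80.53767395019531) [array([0.608, 0.345, 0.028]), array([0.641, 0.146, 0.028]), array([0.427, 0.106, 0.028]), array([0.396, 0.299, 0.028])] [0.51638685 0.22405096 0.028     ]
floor z 0.003910573051737809
```

View pics/crop_top.png

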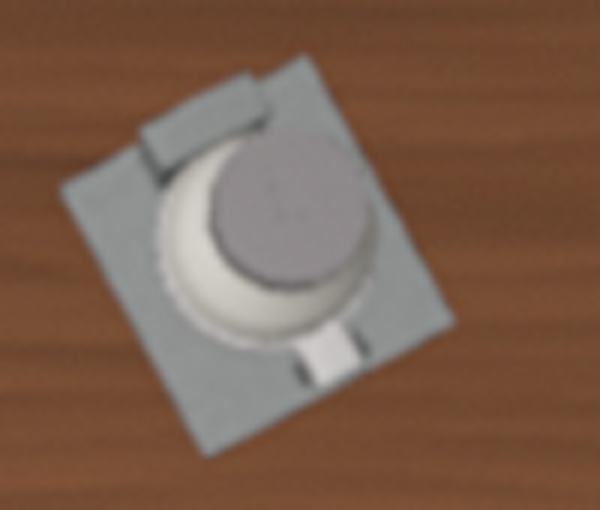

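The close crop shows the wide grey cap at about (290,210) on a white bottle, with the holder post at its upper left. That puts the bottle's x axis at a yaw of about 28°. This is the target. Next I'll move above the cap.

```bash
cat >> h.py <<'E'
def go(target,yaw=None):
    s=env.get_state(); r=q(s['orientation']); M=r.as_matrix()
    y0=np.degrees(np.arctan2(M[1,0],M[0,0]))
    yy=np.radians(y0 if yaw is None else yaw)
    T=np.array([[np.cos(yy),np.sin(yy),0],[np.sin(yy),-np.cos(yy),0],[0,0,-1]])
    print('t',s['clock'],'tcp',s['tcp_pos'].round(4),'yaw',y0.round(2),'turn',(r.inv()*R.from_matrix(T)).as_rotvec(degrees=True).round(2),
     'shift cm',(M.T@(np.array(target)-s['tcp_pos'])*100).round(2),'F',s['wrist_force'].round(1),'gap',round(s['finger_gap'],4),'grip',s['grip_force'],'q6',s['joint_pos'][5].round(2))
E
python3 -c "
from h import *
go([.461,-.2016,.28],19.5)"
```

```text
t 0.1 tcp [ 0.1921 -0.5415  0.2305] yaw 19.53 turn [-0.09 -0.01  0.03] shift cm [ 36.71 -23.05  -4.9 ] F [-0.2  0.1  0.3] gap 0.0851 grip 0.0 q6 1.43
```

Call:
{"fn": "carry_out", "kwargs": {"steps": [[[0, 0, 0], [3, -2, -5], 0], [[0, 0, 0], [8, -5, -5], 0], [[0, 0, 0], [13, -8, -5], 0], [[0, 0, 0], [18, -11, -5], 0], [[0, 0, 0], [23, -14.5, -5], 0], [[0, 0, 0], [28, -17.5, -5], 0], [[0, 0, 0], [33, -20.7, -5], 0], [[0, 0, 0], [36.7, -23, -5], 0]]}}

```text
clock: 1.1
tcp_pos: [0.4621, -0.2003, 0.281]
orientation: [-0.0, 0.985, 0.17, -0.0]
wrist_force: [-0.1, -0.8, -0.5]
finger_gap: 0.0853
grip_force: 0.0
```

Call:
{"fn": "carry_out", "kwargs": {"steps": [[[0, 0, 0], [0, 0, 0], 0], [[0, 0, 0], [0, 0, 0], 0], [[0, 0, 0], [0, 0, 0], 0], [[0, 0, 0], [0, 0, 0], 0], [[0, 0, 0], [0, 0, 0], 0], [[0, 0, 0], [0, 0, 0], 0], [[0, 0, 0], [0, 0, 0], 0], [[0, 0, 0], [0, 0, 0], 0]]}}

```text
clock: 2.1
tcp_pos: [0.4612, -0.2025, 0.2813]
orientation: [0.0, 0.986, 0.17, 0.0]
wrist_force: [0.9, 0.7, -0.6]
finger_gap: 0.0856
grip_force: 0.0
```

```bash
python3 - <<'E'
from h import *
go([.461,-.2016,.28],19.5)
p,d,W,c=cloud('wrist'); cv2.imwrite('pics/w1.png',p[:,:,::-1]); np.savez('w1.npz',p=p,d=d,W=W)
print(c)
m=(abs(W[...,2]-.184)<.006)&(np.hypot(W[...,0]-.461,W[...,1]+.2016)<.045)&(d>0)
w=W[m]; print(m.sum(),np.median(w,0),(w.min(0)+w.max(0))/2,np.ptp(w,axis=0))
if m.sum():
    (u,v),r=cv2.minEnclosingCircle(np.argwhere(m)[:,::-1].astype(np.float32)); print(u,v,r)
E
```

```text
t 2.1 tcp [ 0.4612 -0.2025  0.2813] yaw 19.53 turn [ 0.01 -0.    0.03] shift cm [ 0.01 -0.09  0.13] F [ 0.9  0.7 -0.6] gap 0.0856 grip 0.0 q6 2.23
{'fx': 264.3058960240586, 'fy': 264.3058960240586, 'cx': 257.11799049356546, 'cy': 190.1085814143831, 'origin': array([ 0.5417559 , -0.17417371,  0.42427032]), 'orientation': array([ 0.80550763, -0.13605249,  0.09538762, -0.56881314])}
2738 [ 0.46595726 -0.20014394  0.18449479] [ 0.46441751 -0.2007472   0.18292658] [0.05819712 0.05883278 0.00983577]
255.9250030517578 187.0 30.339937210083008
```

View pics/w1.png

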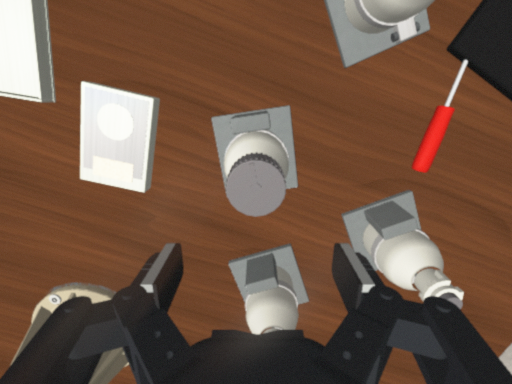

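The wrist view shows the cap top centred at about (256,187), with the ribs on its far side at (256,158) and the fingers open on both sides of it below. I'll refine the cap's centre and look for the pointer.

```bash
python3 - <<'E'
from h import *
z=np.load('w1.npz'); p,W,d=z['p'],z['W'],z['d']
c=env.get_calibration('wrist')
def ray(c,u,v,zz):
    dd=q(c['orientation']).apply([(u-c['cx'])/c['fx'],-(v-c['cy'])/c['fy'],-1]); o=np.array(c['origin']); return o+dd*(zz-o[2])/dd[2]
for f,lim in(('w1.npz',(210,305,150,230)),('top0.npz',(255,330,185,260))):
    z=np.load(f); W=z['W']; m=np.zeros(W.shape[:2],bool); u0,u1,v0,v1=lim; m[v0:v1,u0:u1]=1
    m&=(W[...,2]>.180)&(W[...,2]<.195)
    ct=max(cv2.findContours(m.astype(np.uint8),0,cv2.CHAIN_APPROX_NONE)[0],key=cv2.contourArea)
    e=cv2.fitEllipse(ct); cc=env.get_calibration('wrist' if f[0]=='w' else 'top'); print(f,e,ray(cc,*e[0],.184), np.median(W[m],0))
a=cv2.resize(p[150:222,220:292,::-1],None,fx=8,fy=8,interpolation=cv2.INTER_CUBIC)
a=cv2.normalize(cv2.convertScaleAbs(a,alpha=2.5,beta=-180),None,0,255,cv2.NORM_MINMAX); cv2.imwrite('pics/w1c.png',a)
E
```

```text
w1.npz ((255.87542724609375, 187.44869995117188), (56.72808837890625, 59.064903259277344), 92.71383666992188) [ 0.46547314 -0.20026246  0.184     ] [ 0.46576692 -0.20022851  0.18450841]
top0.npz ((298.3332824707031, 214.2998046875), (25.207422256469727, 25.576387405395508), 135.26683044433594) [ 0.46087209 -0.20124156  0.184     ] [ 0.46107669 -0.20100974  0.18386698]
```

View pics/w1c.png

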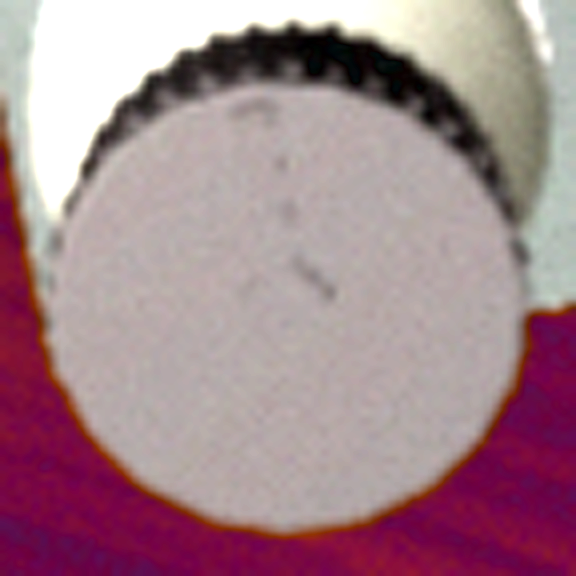

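The enlarged crop shows the cap's flat top. The pointer's outer end is at about (252,105), near the tool's +x side. The top and wrist estimates differ by 4.6 mm in x, so I'll use the side view to settle it.

```bash
python3 - <<'E'
from h import *
def ray(c,u,v,zz):
    dd=q(c['orientation']).apply([(u-c['cx'])/c['fx'],-(v-c['cy'])/c['fy'],-1]); o=np.array(c['origin']); return o+dd*(zz-o[2])/dd[2]
z=np.load('side0.npz'); W=z['W'];m=np.zeros(W.shape[:2],bool); m[140:180,255:300]=1
print(W[150:160,278,2].round(3))
mm=m&(W[...,2]>.178)&(W[...,2]<.2)&(z['d']>0)
ct=max(cv2.findContours(mm.astype(np.uint8),0,cv2.CHAIN_APPROX_NONE)[0],key=cv2.contourArea)
e=cv2.fitEllipse(ct); c=env.get_calibration('side'); print(e,ray(c,*e[0],.184),mm.sum(),np.ptp(W[mm],axis=0))
# wrist-camera check on known things seen in several views: drive centre per camera (world)
for f,lim in(('side0.npz',(255,330,215,265)),('top0.npz',(180,240,200,280)),('w1.npz',(65,170,70,200))):
    z=np.load(f);W=z['W'];u0,u1,v0,v1=lim;m=np.zeros(W.shape[:2],bool);m[v0:v1,u0:u1]=1
    m&=(W[...,2]>.018)&(W[...,2]<.04)&(np.hypot(W[...,0]-.43,W[...,1]-.03)<.12)
    ct=max(cv2.findContours(m.astype(np.uint8),0,cv2.CHAIN_APPROX_NONE)[0],key=cv2.contourArea); w=W[m]
    M=cv2.moments(ct); cc=env.get_calibration(dict(s='side',t='top',w='wrist')[f[0]]); print(f,ray(cc,M['m10']/M['m00'],M['m01']/M['m00'],.026),np.median(w[:,2]))
E
```

```text
[0.185 0.185 0.184 0.183 0.183 0.186 0.186 0.181 0.176 0.174]
((277.8287048339844, 152.06687927246094), (10.73953914642334, 18.475242614746094), 91.67729949951172) [ 0.46334292 -0.19490367  0.184     ] 174 [0.0551163  0.05919415 0.01012655]
side0.npz [0.41413131 0.01335779 0.026     ] 0.026261057026277124
top0.npz [0.41043362 0.00558918 0.026     ] 0.02656814063163848
w1.npz [0.42082257 0.00568038 0.026     ] 0.026924275601945602
```

Call:
{"fn": "carry_out", "kwargs": {"steps": [[[0, 0, 0], [0.2, -0.1, 2], 0], [[0, 0, 0], [0.2, -0.1, 5], 0], [[0, 0, 0], [0.2, -0.1, 8], 0], [[0, 0, 0], [0.2, -0.1, 10], 0], [[0, 0, 0], [0.2, -0.1, 11.5], 0], [[0, 0, 0], [0.2, -0.1, 13], 0], [[0, 0, 0], [0.2, -0.1, 13.8], 0], [[0, 0, 0], [0.2, -0.1, 13.8], 0]], "force": 60}}

```text
clock: 3.15
tcp_pos: [0.4626, -0.2008, 0.1429]
orientation: [-0.0, 0.986, 0.17, -0.0]
wrist_force: [0.1, 0.2, -0.3]
finger_gap: 0.0853
grip_force: 0.0
```

```bash
python3 - <<'E'
from h import *
go([.4625,-.201,.143],19.5)
s=env.get_state();M=q(s['orientation']).as_matrix()
p,d,W,c=cloud('wrist'); cv2.imwrite('pics/w2.png',p[:,:,::-1]); T=(W-s['tcp_pos'])@M; np.savez('w2.npz',p=p,d=d,W=W,T=T)
for n,mk in (('cap',(W[...,2]>.180)&(W[...,2]<.195)&(np.hypot(T[...,0],T[...,1])<.036)),('fingers+y',(T[...,1]>.036)&(T[...,1]<.07)&(T[...,2]>-.06)&(abs(T[...,0])<.03)),('fingers-y',(T[...,1]<-.036)&(T[...,1]>-.07)&(T[...,2]>-.06)&(abs(T[...,0])<.03))):
    mk=mk&(d>0); w=T[mk]; print(n,mk.sum(),w.min(0).round(4),w.max(0).round(4),np.median(w,0).round(4))
E
```

```text
t 3.15 tcp [ 0.4626 -0.2008  0.1429] yaw 19.53 turn [-0.03  0.02  0.03] shift cm [-0.01  0.02 -0.01] F [ 0.1  0.2 -0.3] gap 0.0853 grip 0.0 q6 2.23
cap 10124 [-0.0269 -0.0295 -0.0449] [ 0.0319  0.0299 -0.0371] [ 0.0055  0.0003 -0.0415]
fingers+y 3573 [-0.0296  0.036  -0.06  ] [0.0298 0.07   0.1442] [ 0.0081  0.0464 -0.0323]
fingers-y 3539 [-0.0299 -0.07   -0.06  ] [ 0.0297 -0.036   0.1445] [ 0.0081 -0.0457 -0.0327]
```

View pics/w2.png

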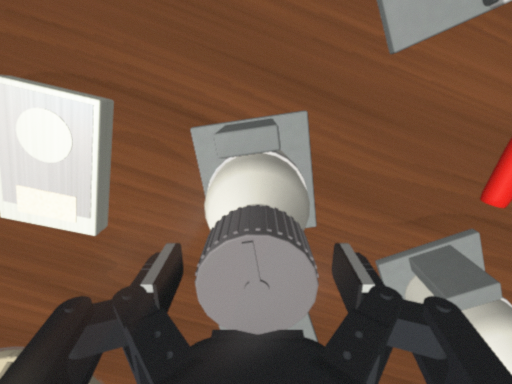

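The cap top, at about (256,285), lies between the open pads at (165,275) and (350,275). The pointer, at about (250,243), points towards the post. Next I'll compare the cap with the pads in this one view.

```bash
python3 - <<'E'
from h import *
z=np.load('w2.npz');T=z['T'];d=z['d'];W=z['W']
v,u=np.mgrid[0:384,0:512]
for sg in(1,-1):
    y=sg*T[...,1]
    for zz in np.arange(-.05,.01,.008):
        m=(d>0)&(y>.036)&(y<.062)&(abs(T[...,2]-zz)<.004)&(abs(T[...,0])<.03)
        if m.sum()>15: w=T[m]; print(sg,zz.round(3),m.sum(),np.percentile(w[:,0],[1,5,50,95,99]).round(4),np.percentile(w[:,1],[2,98]).round(4))
m=(d>0)&(W[...,2]>.182)&(W[...,2]<.19)&(np.hypot(T[...,0],T[...,1])<.036)
w=T[m]; (x,y),r=cv2.minEnclosingCircle(w[:,:2].astype(np.float32)*1000); print('cap',x,y,r,np.percentile(w,[.5,99.5],axis=0).round(4))
E
```

```text
1 -0.05 477 [-0.0031 -0.0006  0.0091  0.0122  0.0126] [0.0429 0.053 ]
1 -0.042 540 [-0.0096 -0.0075  0.0074  0.0119  0.0123] [0.0429 0.0565]
1 -0.034 461 [-0.0098 -0.0084  0.0074  0.0118  0.0121] [0.0429 0.0564]
1 -0.026 379 [-0.01   -0.0081  0.0074  0.0119  0.0122] [0.0429 0.0562]
1 -0.018 233 [-0.01   -0.0084  0.0052  0.0116  0.0119] [0.043  0.0538]
-1 -0.05 480 [-0.0032 -0.0011  0.0087  0.0122  0.0125] [-0.0522 -0.0418]
-1 -0.042 539 [-0.0095 -0.0077  0.0075  0.0118  0.0121] [-0.0553 -0.0418]
-1 -0.034 454 [-0.01   -0.0085  0.0075  0.0118  0.012 ] [-0.0553 -0.0418]
-1 -0.026 381 [-0.0098 -0.0082  0.0073  0.0118  0.012 ] [-0.0551 -0.0418]
-1 -0.018 234 [-0.0098 -0.0085  0.0061  0.0116  0.0119] [-0.0529 -0.0418]
cap 2.0529348850250244 0.26273468136787415 29.87396240234375 [[-0.0245 -0.0271 -0.0441]
 [ 0.0296  0.0275 -0.0394]]
```

Call:
{"fn": "carry_out", "kwargs": {"steps": [[[0, 0, 0], [0.12, 0, 0], 0], [[0, 0, 0], [0.12, 0, 0], 40], [[0, 0, 0], [0.12, 0, 0], 120], [[0, 0, 0], [0.12, 0, 0], 255], [[0, 0, 0], [0.12, 0, 0], 255], [[0, 0, 0], [0.12, 0, 0], 255], [[0, 0, 0], [0.12, 0, 0], 255], [[0, 0, 0], [0.12, 0, 0], 255]], "force": 60}}

```text
clock: 4.2
tcp_pos: [0.4641, -0.2004, 0.1438]
orientation: [0.0, 0.986, 0.17, 0.0]
wrist_force: [-1.2, 2.7, 6.0]
finger_gap: 0.0572
grip_force: 62.6
```

Call:
{"fn": "carry_out", "kwargs": {"steps": [[[0, 0, 0], [0, 0, 0.2], 255], [[0, 0, 0], [0, 0, 0.4], 255], [[0, 0, 0], [0, 0, 0.6], 255], [[0, 0, 0], [0, 0, 0.7], 255], [[0, 0, 0], [0, 0, 0.7], 255], [[0, 0, 0], [0, 0, 0.7], 255], [[0, 0, 0], [0, 0, 0.7], 255], [[0, 0, 0], [0, 0, 0.7], 255]]}}

```text
clock: 5.2
tcp_pos: [0.4641, -0.2004, 0.1376]
orientation: [0.0, 0.986, 0.17, 0.001]
wrist_force: [-1.9, 3.3, 10.9]
finger_gap: 0.0571
grip_force: 63.1
```

Call:
{"fn": "carry_out", "kwargs": {"steps": [[[0, 0, 0], [0, 0, 0.25], 255], [[0, 0, 0], [0, 0, 0.25], 255], [[0, 0, -9], [0, 0, 0.25], 255], [[0, 0, -18], [0, 0, 0.25], 255], [[0, 0, -27], [0, 0, 0.25], 255], [[0, 0, -36], [0, 0, 0.25], 255], [[0, 0, -36], [0, 0, 0.25], 255], [[0, 0, -36], [0, 0, 0.25], 255]]}}

```text
clock: 6.2
tcp_pos: [0.4642, -0.2002, 0.1355]
orientation: [0.0, 0.885, 0.466, 0.001]
wrist_force: [-2.5, 4.6, 13.3]
finger_gap: 0.0572
grip_force: 63.3
```

```bash
python3 - <<'E'
from h import *
go([.4641,-.2004,.135]); s=env.get_state(); print(s['ft_torque'])
E
```

```text
t 6.2 tcp [ 0.4642 -0.2002  0.1355] yaw 55.56 turn [ 0.08 -0.04 -0.  ] shift cm [-0.02  0.    0.05] F [-2.5  4.6 13.3] gap 0.0572 grip 63.27501704916358 q6 1.61
[0.84359375 0.74893555 0.12858917]
```

Call:
{"fn": "carry_out", "kwargs": {"steps": [[[0, 0, -8], [0, 0, 0], 255], [[0, 0, -16], [0, 0, 0], 255], [[0, 0, -16], [0, 0, 0], 255], [[0, 0, -16], [0, 0, -0.3], 255], [[0, 0, -16], [0, 0, -0.6], 255], [[0, 0, -16], [0, 0, -0.95], 255], [[0, 0, -16], [0, 0, -0.95], 255], [[0, 0, -16], [0, 0, -0.95], 255]]}}

```text
clock: 7.2
tcp_pos: [0.4638, -0.2, 0.1437]
orientation: [-0.0, 0.811, 0.585, 0.0]
wrist_force: [-2.1, 4.2, 7.4]
finger_gap: 0.0569
grip_force: 63.7
```

```bash
python3 - <<'E'
from h import *
go([.4641,-.2004,.135]); s=env.get_state(); print(s['ft_torque'])
p,d,W,c=cloud('wrist'); cv2.imwrite('pics/w3.png',p[200:350,150:370,::-1].repeat(3,0).repeat(3,1))
E
```

```text
t 7.2 tcp [ 0.4638 -0.2     0.1437] yaw 71.55 turn [-0.   -0.05  0.  ] shift cm [-0.03  0.04  0.87] F [-2.1  4.2  7.4] gap 0.0569 grip 63.726928029209375 q6 1.33
[ 0.91964157  0.44308146 -0.03906114]
```

View pics/w3.png

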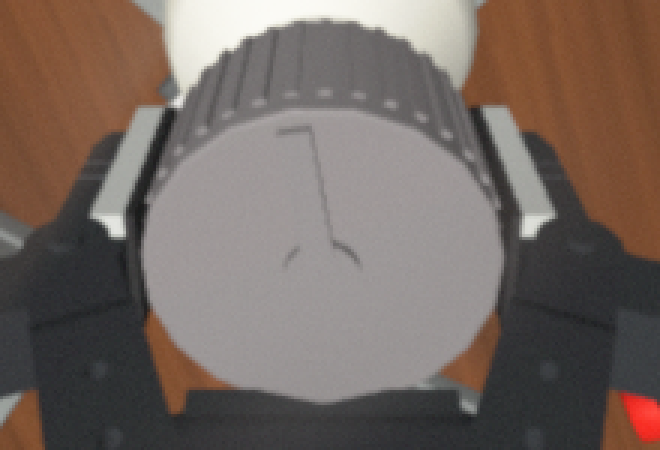

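The pointer, at about (310,130) in the crop, still faces the tool's +x, so the cap has turned with the gripper by about 52°. I'll press again and turn past tooth two.

Call:
{"fn": "carry_out", "kwargs": {"steps": [[[0, 0, 0], [0, 0, 0.4], 255], [[0, 0, 0], [0, 0, 0.8], 255], [[0, 0, 0], [0, 0, 0.95], 255], [[0, 0, 0], [0, 0, 0.95], 255], [[0, 0, -9], [0, 0, 0.95], 255], [[0, 0, -18], [0, 0, 0.95], 255], [[0, 0, -27], [0, 0, 0.95], 255], [[0, 0, -36], [0, 0, 0.95], 255]]}}

```text
clock: 8.25
tcp_pos: [0.4635, -0.1998, 0.1352]
orientation: [-0.0, 0.589, 0.808, 0.0]
wrist_force: [-5.5, 6.4, 15.4]
finger_gap: 0.0571
grip_force: 64.6
```

Call:
{"fn": "carry_out", "kwargs": {"steps": [[[0, 0, -9], [0, 0, 0], 255], [[0, 0, -18], [0, 0, 0], 255], [[0, 0, -27], [0, 0, 0], 255], [[0, 0, -31], [0, 0, 0], 255], [[0, 0, -31], [0, 0, 0], 255], [[0, 0, -31], [0, 0, -0.3], 255], [[0, 0, -31], [0, 0, -0.6], 255], [[0, 0, -31], [0, 0, -0.95], 255]]}}

```text
clock: 9.25
tcp_pos: [0.4632, -0.2, 0.1431]
orientation: [-0.001, 0.354, 0.935, 0.0]
wrist_force: [-1.8, 2.7, 1.8]
finger_gap: 0.0572
grip_force: 63.4
```

```bash
python3 - <<'E'
from h import *
go([.4641,-.2004,.135]); s=env.get_state(); print(s['ft_torque'])
p,d,W,c=cloud('wrist'); cv2.imwrite('pics/w4.png',p[200:350,150:370,::-1].repeat(3,0).repeat(3,1))
E
```

```text
t 9.25 tcp [ 0.4632 -0.2     0.1431] yaw 138.53 turn [-0.02 -0.09  0.  ] shift cm [-0.1   0.04  0.81] F [-1.8  2.7  1.8] gap 0.0572 grip 63.412475399672985 q6 0.16
[ 0.58128484  0.33673729 -0.05066857]
```

View pics/w4.png

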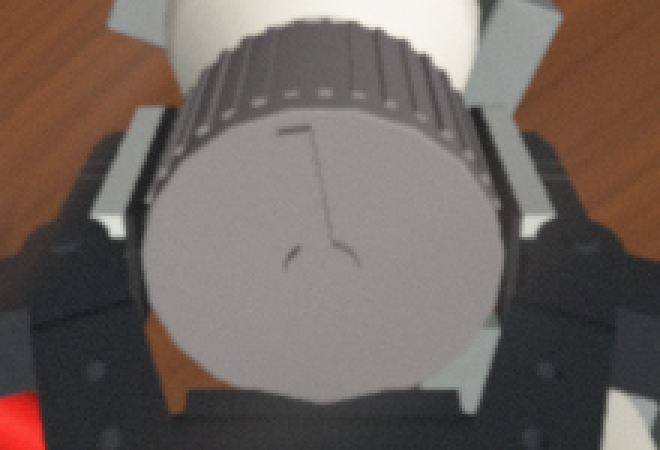

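The pointer hasn't moved in the grip, so the cap has turned 119°, which is past 97°. The force has dropped to 1.8 N. Now I'll lift straight up.

Call:
{"fn": "carry_out", "kwargs": {"steps": [[[0, 0, 0], [0, 0, -0.3], 255], [[0, 0, 0], [0, 0, -0.6], 255], [[0, 0, 0], [0, 0, -1], 255], [[0, 0, 0], [0, 0, -1.4], 255], [[0, 0, 0], [0, 0, -2], 255], [[0, 0, 0], [0, 0, -2.6], 255], [[0, 0, 0], [0, 0, -2.6], 255], [[0, 0, 0], [0, 0, -2.6], 255]]}}

```text
clock: 10.3
tcp_pos: [0.4642, -0.2008, 0.1695]
orientation: [0.0, 0.354, 0.935, -0.0]
wrist_force: [0.3, -0.6, -1.6]
finger_gap: 0.057
grip_force: 64.5
```

Call:
{"fn": "carry_out", "kwargs": {"steps": [[[0, 0, 0], [0, 0, -2], 255], [[0, 0, 0], [0, 0, -5], 255], [[0, 0, 0], [0, 0, -8], 255], [[0, 0, 0], [0, 0, -10], 255], [[0, 0, 0], [0, 0, -10], 255], [[0, 0, 0], [0, 0, -10], 255], [[0, 0, 0], [0, 0, -10], 255], [[0, 0, 0], [0, 0, -10], 255]]}}

```text
clock: 11.3
tcp_pos: [0.4635, -0.2003, 0.2684]
orientation: [-0.001, 0.354, 0.935, 0.0]
wrist_force: [-0.3, 0.8, -1.1]
finger_gap: 0.0571
grip_force: 64.6
```

```bash
python3 - <<'E'
from h import *
def ray(c,u,v,zz):
    dd=q(c['orientation']).apply([(u-c['cx'])/c['fx'],-(v-c['cy'])/c['fy'],-1]); o=np.array(c['origin']); return o+dd*(zz-o[2])/dd[2]
s0=np.load('side0.npz');p=s0['p'];W=s0['W'];c=env.get_calibration('side')
m=(abs(W[...,2]-.004)<.0035)&(W[...,1]>.09)&(W[...,1]<.36)&(W[...,0]>.35)&(W[...,0]<.7)
hsv=cv2.cvtColor(p,cv2.COLOR_RGB2HSV); m&=hsv[...,1]<60
m=cv2.morphologyEx(m.astype(np.uint8),cv2.MORPH_OPEN,np.ones((3,3)))
ct=max(cv2.findContours(m,0,2)[0],key=cv2.contourArea); M=cv2.moments(ct); print('tray floor side',ray(c,M['m10']/M['m00'],M['m01']/M['m00'],.004),cv2.boundingRect(ct))
go([.516,.222,.30])
p,d,W,c=cloud('side'); cv2.imwrite('pics/s2.png',p[:,:,::-1])
E
```

```text
tray floor side [0.52171637 0.22314146 0.004     ] (209, 271, 86, 64)
t 11.3 tcp [ 0.4635 -0.2003  0.2684] yaw 138.53 turn [-0.02 -0.08  0.  ] shift cm [24.04 35.11 -3.13] F [-0.3  0.8 -1.1] gap 0.0571 grip 64.56227174028754 q6 0.16
```

View pics/s2.png

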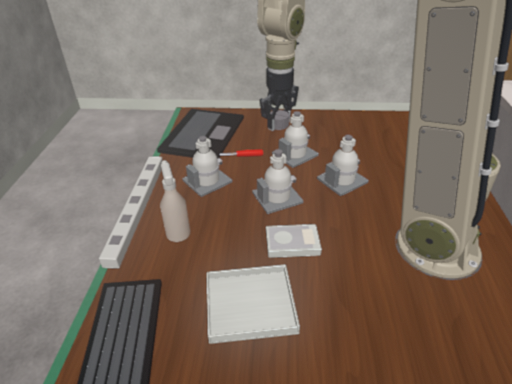

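The side view shows the cap off the bottle at (278,165) and held in the gripper at (281,120), and nothing else has been disturbed. Next I'll carry it to the tray.

Call:
{"fn": "carry_out", "kwargs": {"steps": [[[0, 0, 0], [2.4, 3.5, 0], 255], [[0, 0, 0], [5.4, 8, 0], 255], [[0, 0, 0], [8.7, 13, 0], 255], [[0, 0, 0], [12, 18, 0], 255], [[0, 0, 0], [15.4, 23, 0], 255], [[0, 0, 0], [18.7, 27.7, 0], 255], [[0, 0, 0], [21.8, 32.3, 0], 255], [[0, 0, 0], [23.8, 35.3, 0], 255]]}}

```text
clock: 12.35
tcp_pos: [0.5192, 0.2242, 0.2689]
orientation: [-0.0, 0.353, 0.936, -0.0]
wrist_force: [0.5, 0.3, -0.5]
finger_gap: 0.057
grip_force: 64.5
```

Call:
{"fn": "carry_out", "kwargs": {"steps": [[[0, 0, 0], [0, 0, 0], 255], [[0, 0, 0], [0, 0, 2], 255], [[0, 0, 0], [0, 0, 5], 255], [[0, 0, 0], [0, 0, 9], 255], [[0, 0, 0], [0, 0, 13], 255], [[0, 0, 0], [0, 0, 17], 255], [[0, 0, 0], [0, 0, 20], 255], [[0, 0, 0], [0, 0, 21], 255]]}}

```text
clock: 13.35
tcp_pos: [0.5177, 0.22, 0.0573]
orientation: [-0.002, 0.355, 0.935, -0.001]
wrist_force: [-0.3, -0.4, -0.6]
finger_gap: 0.0569
grip_force: 64.5
```

```bash
python3 - <<'E'
from h import *
go([.519,.222,.03])
s=env.get_state();M=q(s['orientation']).as_matrix()
p,d,W,c=cloud('wrist'); cv2.imwrite('pics/w5.png',p[:,:,::-1]); T=(W-s['tcp_pos'])@M
for sg in (1,-1):
    y=sg*T[...,1]
    m=(d>0)&(y>.0295)&(y<.04)&(T[...,0]>.004)&(T[...,0]<.015)&(T[...,2]<.02); print('tip z',np.percentile(T[m][:,2],[1,50,99,100]).round(4),m.sum())
m=(d>0)&(abs(T[...,1])<.012)&(T[...,0]>.02)&(T[...,0]<.036)&(T[...,2]<.02); print('cap z',np.percentile(T[m][:,2],[1,50,99,100]).round(4),m.sum())
m=(d>0)&(T[...,0]>.04)&(W[...,2]<.015)&(abs(T[...,0])<.06); print('floor z',np.median(W[m][:,2]),m.sum())
m=(d>0)&(np.hypot(T[...,0],T[...,1])<.025)&(T[...,2]>-.06)&(T[...,2]<-.02); w=T[m]
A=np.c_[w[:,:2],np.ones(len(w))]; print('top plane',np.linalg.lstsq(A,w[:,2],rcond=None)[0])
E
```

```text
t 13.35 tcp [0.5177 0.22   0.0573] yaw 138.45 turn [-0.21 -0.11  0.  ] shift cm [0.03 0.24 2.73] F [-0.3 -0.4 -0.6] gap 0.0569 grip 64.53756703063846 q6 0.98
tip z [-0.089  -0.0477 -0.0108 -0.0091] 1472
tip z [-0.0645 -0.0481 -0.0108 -0.009 ] 1382
cap z [-0.0428 -0.0349 -0.0086 -0.006 ] 2132
floor z 0.0030001247737407866 12851
top plane [-0.00757873 -0.0070748  -0.0405784 ]
```

View pics/w5.png

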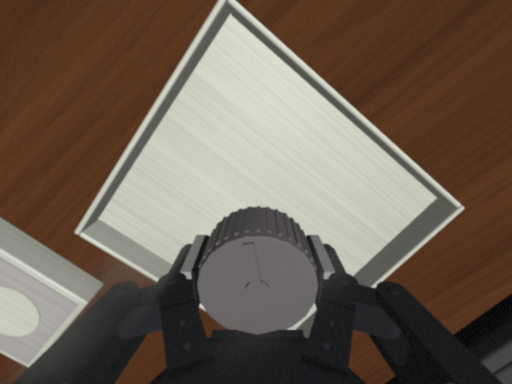

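The cap is held level over the tray, and its bottom rim is about 3 mm below the fingertips. The tray's corners are at (228,3), (80,235) and (462,208). I'll check the tray's centre from them.

```bash
python3 - <<'E'
from h import *
def ray(c,u,v,zz):
    dd=q(c['orientation']).apply([(u-c['cx'])/c['fx'],-(v-c['cy'])/c['fy'],-1]); o=np.array(c['origin']); return o+dd*(zz-o[2])/dd[2]
c=env.get_calibration('wrist'); P=[ray(c,*x,.028) for x in((228,3),(80,235),(462,208))]
print(np.round(P,3),(P[1]+P[2])/2)
go((P[1]+P[2])/2)
E
```

```text
[[0.407 0.297 0.028]
 [0.44  0.116 0.028]
 [0.606 0.336 0.028]] [0.52285773 0.22597948 0.028     ]
t 13.4 tcp [0.518  0.2202 0.0572] yaw 138.46 turn [-0.18 -0.1   0.  ] shift cm [0.01 0.76 2.92] F [-0.5  0.6 -2.2] gap 0.0566 grip 64.53976683318615 q6 0.98
```

Call:
{"fn": "carry_out", "kwargs": {"steps": [[[0, 0, 0], [0, 0.3, 1], 255], [[0, 0, 0], [0, 0.3, 2.5], 255], [[0, 0, 0], [0, 0.3, 4], 255], [[0, 0, 0], [0, 0.3, 5], 255], [[0, 0, 0], [0, 0.3, 5.4], 255], [[0, 0, 0], [0, 0.3, 5.6], 255], [[0, 0, 0], [0, 0.3, 5.6], 255], [[0, 0, 0], [0, 0.3, 5.6], 255]]}}

```text
clock: 14.4
tcp_pos: [0.5217, 0.2239, 0.0037]
orientation: [0.0, 0.354, 0.935, 0.0]
wrist_force: [-0.5, -0.8, -1.4]
finger_gap: 0.0568
grip_force: 64.5
```

Expected contact is about 6 mm lower, so I'll creep down.

Call:
{"fn": "carry_out", "kwargs": {"steps": [[[0, 0, 0], [0, 0, 0.1], 255], [[0, 0, 0], [0, 0, 0.2], 255], [[0, 0, 0], [0, 0, 0.3], 255], [[0, 0, 0], [0, 0, 0.4], 255], [[0, 0, 0], [0, 0, 0.45], 255], [[0, 0, 0], [0, 0, 0.5], 255], [[0, 0, 0], [0, 0, 0.55], 255], [[0, 0, 0], [0, 0, 0.55], 255]]}}

```text
clock: 15.4
tcp_pos: [0.5214, 0.2238, -0.0003]
orientation: [0.0, 0.354, 0.935, 0.0]
wrist_force: [-5.4, -2.1, 15.2]
finger_gap: 0.0572
grip_force: 72.8
```

There is contact at 15 N. I'll back off 1 mm, then open gently.

Call:
{"fn": "carry_out", "kwargs": {"steps": [[[0, 0, 0], [0, 0, -0.1], 255], [[0, 0, 0], [0, 0, -0.1], 255], [[0, 0, 0], [0, 0, -0.1], 80], [[0, 0, 0], [0, 0, -0.1], 60], [[0, 0, 0], [0, 0, -0.1], 30], [[0, 0, 0], [0, 0, -0.1], 0], [[0, 0, 0], [0, 0, -0.1], 0], [[0, 0, 0], [0, 0, -0.1], 0]]}}

```text
clock: 16.4
tcp_pos: [0.5213, 0.2238, -0.0013]
orientation: [-0.0, 0.354, 0.935, -0.0]
wrist_force: [0.2, -0.6, -0.5]
finger_gap: 0.0853
grip_force: 0.0
```

Call:
{"fn": "carry_out", "kwargs": {"steps": [[[0, 0, 0], [0, 0, -1], 0], [[0, 0, 0], [0, 0, -3], 0], [[0, 0, 0], [0, 0, -6], 0], [[0, 0, 0], [0, 0, -10], 0], [[0, 0, 0], [0, 0, -15], 0], [[0, 0, 0], [0, 0, -18], 0], [[0, 0, 0], [0, 0, -18], 0], [[0, 0, 0], [0, 0, -18], 0]]}}

```text
clock: 17.4
tcp_pos: [0.5209, 0.2237, 0.1784]
orientation: [-0.0, 0.354, 0.935, -0.0]
wrist_force: [-0.0, -0.1, -0.3]
finger_gap: 0.0854
grip_force: 0.0
```

```bash
python3 - <<'E'
from h import *
go([.5,.2,.2])
p,d,W,c=cloud('wrist'); 
m=(d>0)&(np.hypot(W[...,0]-.5215,W[...,1]-.224)<.022)&(W[...,2]>.02)&(W[...,2]<.06); w=W[m]
A=np.c_[w[:,:2]-[.5215,.224],np.ones(len(w))]; print(m.sum(),'top plane',np.linalg.lstsq(A,w[:,2],rcond=None)[0])
p2=env.read_camera('side')[0]
cv2.imwrite('pics/end.png',np.hstack([cv2.resize(p,(400,300)),cv2.resize(p2,(400,300))])[:,:,::-1])
E
```

```text
t 17.4 tcp [0.5209 0.2237 0.1784] yaw 138.53 turn [-0.03 -0.01  0.  ] shift cm [-0.   -3.16 -2.16] F [-0.  -0.1 -0.3] gap 0.0854 grip 0.0 q6 0.99
1170 top plane [-0.00615456  0.00553659  0.03886134]
```

View pics/end.png

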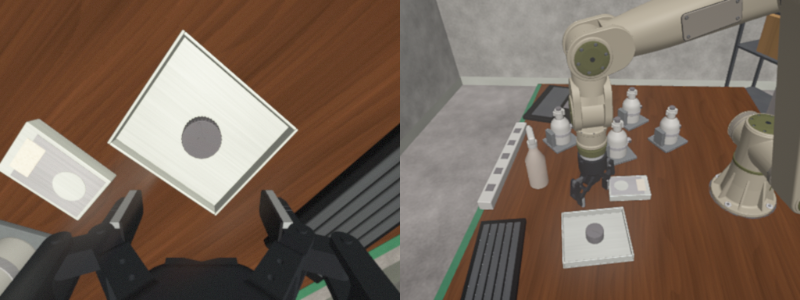

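The cap stands right way up and flat in the tray, at wrist (202,137) and side (594,233). Its top is at 0.039 m, against an expected 0.038 m. The bystanders haven't moved and the gripper is clear.

```bash
python3 -c "
from h import *
print(env.hand_in())"
```

```text
the job is handed in; nothing more can be done
None
```

The cap was pressed, turned about 119° past both teeth and lifted off; it now stands upright and flat in the tray, nothing else appears to have moved, and I handed the job in at about 17.5 s.

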